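Clamp the bur block in the bench holder with its eccentric knob

TASK

Take the blue bur block from the worktop in front of the steriliser and set it down in the nest of the bench holder, between the guides and flat on the bed, so that the bits can be brushed. Then turn the eccentric knob clockwise until its lobe has pushed the block against the end stop and bears on it firmly (about 12 N, not overtightened), and let go. Leave the other things alone.

Things in the scene. Friction and masses are not known exactly. Their poses are not given: they have to be found in the camera images.
- holder: grey bench holder, fixed to the worktop: bed plate 76x190 mm, top 10 mm above the worktop. Origin on its underside, mid-channel; the nest runs along its y axis. At the +y end a fixed end stop with a stiffly sprung black rubber buffer (16 N/mm), 22 mm high; its free face lies at y = +45 to +56 mm, set differently each time, not told. At the -y end the eccentric knob, axis at y = -62 mm
- nest (a point): set-down point for the block's centre, on the bed's top, at holder y = -4 mm; axes as the holder. Four flared steel guides (to 12 mm above the bed, 16 mm long, at holder y = -29 and +33 mm) leave a channel 39.6 mm wide, about 45 mm at the top; between the pairs the sides are free for fingers. With the knob as found, a block centred here has 2 mm or more of play at each end
- cam_knob: eccentric knob, origin on its axis at the bed's top: upright stem with a steel disc of radius 20 mm, 3 to 17 mm above the bed, its centre 12 mm off the axis, at (-4.7, -11.1) mm in the knob's frame (the lobe). At the start the lobe points away from the block; turned CLOCKWISE seen from above it swings by the holder's -x side, takes up the play and first presses the block on the stop after 0.6 to 1.9 rad
- knob_grip (a point): centre of the black wing grip on the knob's axis, 74 mm above the bed: 32 mm long along the knob's x, 12 thick along y, 27 high, at the start square across the nest; clear of the block below. Stays where left (friction 0.24 N m); under load the moment to hold it rises 0.025-0.045 N m per N left, the force 1.2-2 N per 0.01 rad, easing by up to a third on letting go. Leave about 12 N (6 loose, 18 overtight, 32 at any time: damage)
- bur_block: the bur block: oblong blue block on the free left part of the worktop in front of the steriliser, 36 mm (x) by 92 mm (y), 20 mm high, with small rotary bits standing in it up to 51 mm; 0.08 to 0.15 kg; origin at the centre of its underside. Either end may face the stop
- block_mid (a point): centre of the blue body of the bur block, 10 mm above its underside; grasp the 36 mm across the long sides at the middle of its length. The bits stand in from the sides by 5 mm or more
- brush: white nail brush, 36x98x32 mm; bystander, leave alone; origin at the centre of its underside
- cup: small white cup, 42 mm wide, 32 mm high; bystander, leave alone; origin at the centre of its underside
- dish: steel kidney dish, 87x195x35 mm; bystander, leave alone; origin at the centre of its underside
- tape: roll of tan tape, 100 mm across, 25 mm high; bystander, leave alone; origin at the centre of its underside
- pads: stack of white pads, 98x91x38 mm; bystander, leave alone; origin at the centre of its underside
- mirror: steel mouth mirror, 159 mm long, lying; bystander, leave alone; origin at the centre of its underside
Mind the look-alikes: they are no part of the job. Of the things that look like the holder, the larger one is meant.

How it is judged:
By the outcome, as a careful person would: the job done as asked, in the order asked, and still so for the second after the job is handed in, with the robot touching nothing.
It also fails if it takes over 72 s, if anything falls off the work surface, if the arm or the gripper's body presses on something with over 40 N, if the wrist force passes 120 N, or if a joint passes its speed limit or range.

ROBOT

A 6-joint arm with a two-finger parallel gripper is mounted at the origin on a cart in front of the work surface, level with it; the furniture and walls round the work are solid. World frame = base frame: x ahead of the robot, y to its left, z up, the work surface at z = 0. Lengths are in m, angles in rad, forces in N, time in s.
With the tool pointing down it reaches from about 0.375 to 0.9 m from the base axis. Payload 3.1 kg.
Tool frame: the origin (TCP) lies between the finger pads; the fingertips stand 19 mm ahead of it and the grasp point (between the pads) is the TCP; z points along the fingers, y is the direction in which the jaws open and shut (so a half turn about z gives the same grasp; the last joint's range is limited). The gripper opens to 87 mm and grips with 3 to 60 N. Pads are 19 mm wide; open, the fingers measure 117 mm over their backs; the gripper's body (75 mm by 190 mm) begins 51 mm behind the grasp point.
Start: joints at [1.163, 0.527, 1.433, -0, 1.181, -0.178], TCP at [0.142, 0.609, 0.242] pointing down, gripper open.
Joint ranges: [-3.08, 3.08], [-0.75, 2.2], [0.22, 2.44], [-1.43, 4.57], [0, 2.65], [-2.85, 2.85]. Speed limits (rad/s): [2.79, 2.79, 3.14, 3.14, 3.14, 3.14].

INTERFACE

Orientations are given as a unit quaternion [x, y, z, w].
In Python, from rig import robot gives the robot as it stands.
- The arm moves only by the tool apply_moves, never from a script. Its argument "series" is a list of rows, each a list of 7 numbers: the shift along the tool's x, y, z in cm, then the turn, a rotation vector about the tool's x, y, z in degrees, then the opening, from 0 (shut) to 1 (fully open). In form: [[dx, dy, dz, rx, ry, rz, grip], ...]. A call has 1 to 5 rows; each row is the pose to reach, as a shift and turn from the pose commanded when the call began, along the tool's axes at that moment; what a row does not reach only later rows make up. A row lasts 1/12 s, in which the tool goes at most 41.7 mm and 7.16 degrees, less where a joint would pass 70% of its speed; a pose out of reach is approached as far as the arm can. A call with a gripper value outside its range is refused whole. The fingers move at their own pace and stop on an object; "newtons" is the grip in N (left out, the last holds). Time passes only in rows, so rows that repeat a pose let the fingers close. It gives the time, the measured TCP pose, the force and the opening at its end, in the units of the state.
- robot.get_obs(): the state, without advancing time (a new reading comes with each control period).
- robot.camera(name): name is "side" or "top" or "wrist"; returns the picture (480x640x3 uint8, red, green, blue); there is no depth.
- robot.camera_params(name): a dict with "mtx" (3x3 intrinsics, pixels), "origin" and "rotation" of the camera in the world. Camera axes: x right, y down, z forward; pixel columns grow to the right and rows downward; lengths in m; the calibration is good to about 2 mm. The wrist camera is an equidistant fisheye: a pixel r from the principal point sees the ray r / f radians off the axis. A picture is of the moment at which its call begins: read the wrist's pose just before it. camera_params takes no time and is no camera call; for the wrist camera it gives the pose at the moment of the call.
- robot.hand_in(): hands the job in, once; it reports no verdict.
The state is a dict: "time": time; "q": joint angles; "joint_velocities": joint speeds; "joint_torque": joint torques, N m; "position": TCP position; "tool_rot": TCP orientation; "ft_force": force on the tool from outside, world axes, zero at the start; "moment": the same for the moment, N m; "grip_width": finger opening in m.
Only numpy, scipy, OpenCV 4.12 (cv2) and the standard library are available. Lean on these libraries where they do the work, as an engineer would, in place of code of your own. Each camera call takes 0.05 s, during which the arm holds its last target. There are 200 camera calls.

## Working session

There is one attempt and no reset: what is moved stays moved. The work goes in short steps, Python scripts to look and compute and a tool call to move; the robot and the scene stay as the last step left them, time stands still between calls to the robot, and variables do not carry over. Pictures are saved under pics/ and viewed, about 8 in all and at most 12, crops included, and the job is handed in when it is done.

Besides the shell and the picture viewer there is one more tool, called after "Request:" by a JSON object that holds its "op" and its "data". apply_moves: Moves the arm, as the interface text tells. Its arguments: {"type":"object","properties":{"series":{"type":"array"},"newtons":{"type":"number"}},"required":["series"]}

```bash
ls; mkdir -p pics
python3 - <<'E'
from rig import robot
import cv2,numpy as np
o=robot.get_obs();print(o['time'],o['position'],o['tool_rot'],o['grip_width'])
for n in['top','side']:
    im=robot.camera(n);cv2.imwrite(f'pics/{n}0.png',im[:,:,::-1])
    p=robot.camera_params(n);print(n,np.round(p['mtx'],1).tolist(),np.round(p['origin'],3),np.round(p['rotation'],3).tolist())
E
```

```text
pics
0.0 [0.14206477 0.6079151  0.24056426] [ 1.14661583e-01  9.93404000e-01 -1.05521123e-03 -3.17459435e-04] 0.08694286767452315
top [[624.0, 0.0, 318.5], [0.0, 624.0, 237.9], [0.0, 0.0, 1.0]] [ 0.365 -0.117  1.509] [-0.696, 0.715, -0.042, 0.054]
side [[606.2, 0.0, 318.7], [0.0, 606.2, 249.3], [0.0, 0.0, 1.0]] [0.368 1.514 0.868] [-0.049, 0.846, -0.53, 0.033]
```

View pics/top0.png

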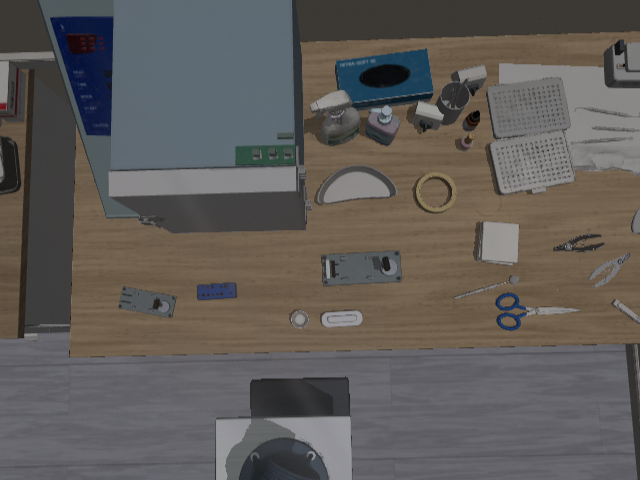

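View pics/side0.png

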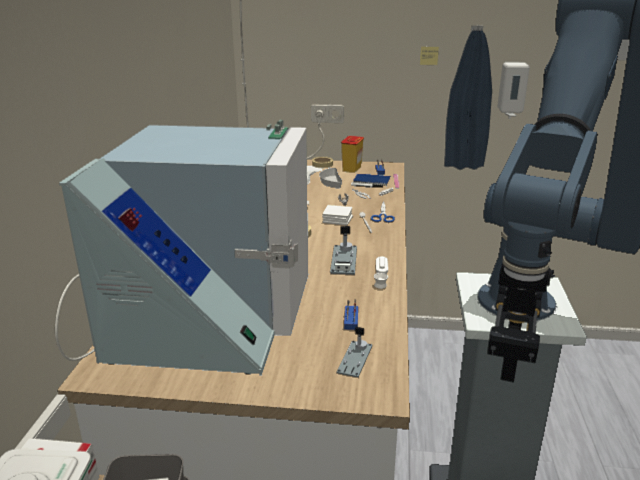

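Holder-like things: top (361,268), 80 px long, and top (147,302), about 55 px long. The larger one at (361,268) is the one meant. Block: the blue oblong at top (217,291), in front of the steriliser on the left. A second blue thing, at side (380,168), is at the far right end and does not fit. I'll confirm in one crop and measure.

```bash
cat > h.py <<'E'
import cv2,numpy as np
from rig import robot
from scipy.spatial.transform import Rotation as R
def ray(p,u,v,fish=False):
    m=np.array(p['mtx']);x=(u-m[0,2])/m[0,0];y=(v-m[1,2])/m[1,1]
    if fish:
        r=np.hypot(x,y);s=np.sinc(r/np.pi);d=np.array([x*s,y*s,np.cos(r)])
    else: d=np.array([x,y,1.])
    return R.from_quat(p['rotation']).apply(d)
def pt(p,u,v,z,fish=False):
    d=ray(p,u,v,fish);o=np.array(p['origin']);return o+d*(z-o[2])/d[2]
def pix(p,P,fish=False):
    c=R.from_quat(p['rotation']).inv().apply(np.array(P)-p['origin']);m=np.array(p['mtx'])
    if fish:
        r=np.hypot(c[0],c[1]);t=np.arctan2(r,c[2]);a=c[:2]/max(r,1e-9)*t
    else:a=c[:2]/c[2]
    return np.array([m[0,0]*a[0]+m[0,2],m[1,1]*a[1]+m[1,2]])
E
python3 - <<'E'
from h import *
p=robot.camera_params('top');im=cv2.imread('pics/top0.png')
c=np.vstack([cv2.resize(im[240:330,110:310],None,fx=3.2,fy=3.2,interpolation=2),cv2.resize(im[240:330,260:460],None,fx=3.2,fy=3.2,interpolation=2)])
cv2.imwrite('pics/crop1.png',c)
hsv=cv2.cvtColor(im,cv2.COLOR_BGR2HSV)
def rect(mask,z,off):
    cs,_=cv2.findContours(mask.astype(np.uint8),0,2)
    k=max(cs,key=cv2.contourArea);r=cv2.minAreaRect(k);b=cv2.boxPoints(r)+off
    P=np.array([pt(p,u,v,z) for u,v in b]);print(r[0]+np.array(off),'centre',P.mean(0).round(4),'sides',np.linalg.norm(np.diff(P,axis=0),axis=1).round(4),'corners',P[:,:2].round(4).tolist())
    e=np.diff(P,axis=0);l=max(e,key=np.linalg.norm);print('long dir deg',np.degrees(np.arctan2(l[1],l[0])))
s=hsv[270:320,185:250];rect((s[...,0]>105)&(s[...,0]<130)&(s[...,1]>100),.02,(185,270))
s=hsv[240:300,310:410];rect(cv2.morphologyEx(((s[...,1]<60)).astype(np.uint8),cv2.MORPH_CLOSE,np.ones((7,7))),.01,(310,240))
E
```

```text
[215.76548958 290.98230171] centre [0.4482 0.156  0.02  ] sides [0.0872 0.0335 0.0869] corners [[0.4632, 0.2007], [0.4667, 0.1135], [0.4333, 0.1115], [0.4298, 0.1984]]
long dir deg -87.6848580243439
[361.12460709 267.74307823] centre [ 0.4957 -0.193   0.01  ] sides [0.191  0.0771 0.1896] corners [[0.5315, -0.0968], [0.537, -0.2877], [0.4599, -0.2886], [0.4543, -0.0991]]
long dir deg -88.34531881176311
```

View pics/crop1.png

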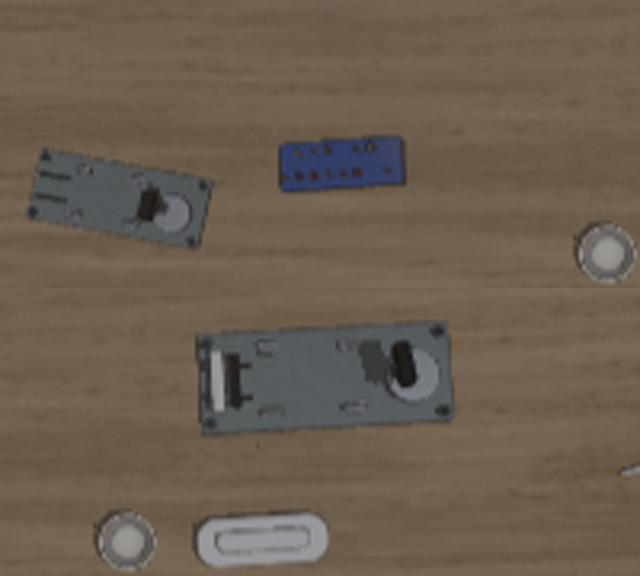

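The crop confirms it: the larger holder (stop on the left, which is +y, and knob on the right) and the blue block with bits. Next I check the clearance to the steriliser door and convert the approach to tool axes.

```bash
cat >> h.py <<'E'
def go(P,yaw_y=None):
    "shift in tool cm and rz deg (tool y to world yaw)"
    o=robot.get_obs();r=R.from_quat(o['tool_rot']);d=r.inv().apply(np.array(P)-o['position'])*100
    y=r.apply([0,1,0]);a=np.degrees(np.arctan2(y[1],y[0]))
    print('t',round(o['time'],2),'pos',o['position'].round(4),'yaw_y',round(a,2),'tool z',r.apply([0,0,1]).round(4),'shift cm',d.round(2),'rz',None if yaw_y is None else round(a-yaw_y,2))
E
python3 - <<'E'
from h import *
s=robot.camera_params('side');t=robot.camera_params('top')
for z in(0,.02,.05):print(z,pt(s,281,335,z).round(3),pt(t,306,228,z).round(3))
print(pt(s,307,128,.35).round(3),pt(t,302,168,.35).round(3),pt(t,306,190,.35).round(3))
go([.42,.156,.2],2.3)
E
```

```text
0 [0.62  0.244 0.   ] [ 0.597 -0.062  0.   ]
0.02 [0.614 0.273 0.02 ] [ 0.594 -0.063  0.02 ]
0.05 [0.606 0.317 0.05 ] [ 0.59  -0.064  0.05 ]
[ 0.645 -0.461  0.35 ] [ 0.659 -0.07   0.35 ] [ 0.616 -0.076  0.35 ]
t 0.1 pos [0.1421 0.608  0.2406] yaw_y 76.83 tool z [-8.0e-04 -1.8e-03 -1.0e+00] shift cm [-37.36 -37.67   4.13] rz 74.53
```

Request:
{"op": "apply_moves", "data": {"series": [[-37.4,-37.7,4.1,0,0,74.5,1],[-37.4,-37.7,4.1,0,0,74.5,1],[-37.4,-37.7,4.1,0,0,74.5,1],[-37.4,-37.7,4.1,0,0,74.5,1],[-37.4,-37.7,4.1,0,0,74.5,1]]}}

```text
time: 0.52
position: [0.2514, 0.4299, 0.2251]
tool_rot: [0.417, 0.909, -0.0, -0.0]
ft_force: [0.6, -0.9, -0.7]
grip_width: 0.0871
```

```bash
python3 -c "
from h import *
go([.42,.156,.2],2.3)"
```

```text
t 0.52 pos [0.2514 0.4299 0.2251] yaw_y 40.73 tool z [-3.e-04 -5.e-04 -1.e+00] shift cm [-31.75  -5.09   2.52] rz 38.43
```

Request:
{"op": "apply_moves", "data": {"series": [[-31.7,-5.1,2.5,0,0,38.4,1],[-31.7,-5.1,2.5,0,0,38.4,1],[-31.7,-5.1,2.5,0,0,38.4,1],[-31.7,-5.1,2.5,0,0,38.4,1],[-31.7,-5.1,2.5,0,0,38.4,1]]}}

```text
time: 0.93
position: [0.3613, 0.2535, 0.2092]
tool_rot: [0.676, 0.737, -0.0, -0.0]
ft_force: [0.0, 1.2, -0.4]
grip_width: 0.0866
```

```bash
python3 -c "
from h import *
go([.42,.156,.2],2.3)"
```

```text
t 0.93 pos [0.3613 0.2535 0.2092] yaw_y 4.88 tool z [-2.e-04 -0.e+00 -1.e+00] shift cm [-10.21   5.02   0.91] rz 2.58
```

Request:
{"op": "apply_moves", "data": {"series": [[-10.2,5.0,0.9,0,0,2.6,1],[-10.2,5.0,0.9,0,0,2.6,1],[-10.2,5.0,0.9,0,0,2.6,1],[-10.2,5.0,0.9,0,0,2.6,1],[-10.2,5.0,0.9,0,0,2.6,1]]}}

```text
time: 1.35
position: [0.4206, 0.1569, 0.2]
tool_rot: [0.692, 0.722, -0.0, -0.0]
ft_force: [0.1, -0.7, -0.3]
grip_width: 0.0871
```

```bash
python3 -c "
from h import *
p=robot.camera_params('wrist');im=robot.camera('wrist')[:,:,::-1].copy()
print(p); o=robot.get_obs()
print(pix(p,[.448,.156,.02],True),pix(p,[.4957,-.197,.01],True))
cv2.imwrite('pics/w1.png',im)
go([.448,.156,.1],2.3)"
```

```text
{'mtx': array([[371.64829954,   0.        , 318.09675026],
       [  0.        , 371.64829954, 241.17268416],
       [  0.        ,   0.        ,   1.        ]]), 'origin': array([0.41840434, 0.22330263, 0.34254747]), 'rotation': array([0.99205772, 0.02048749, 0.00210768, 0.1240859 ])}
[348.5728149  226.46021838] [362.63232905 483.8756735 ]
t 1.4 pos [0.4196 0.1579 0.2   ] yaw_y 2.5 tool z [-1.6e-03  2.0e-04 -1.0e+00] shift cm [-0.31  2.85 10.  ] rz 0.2
```

View pics/w1.png

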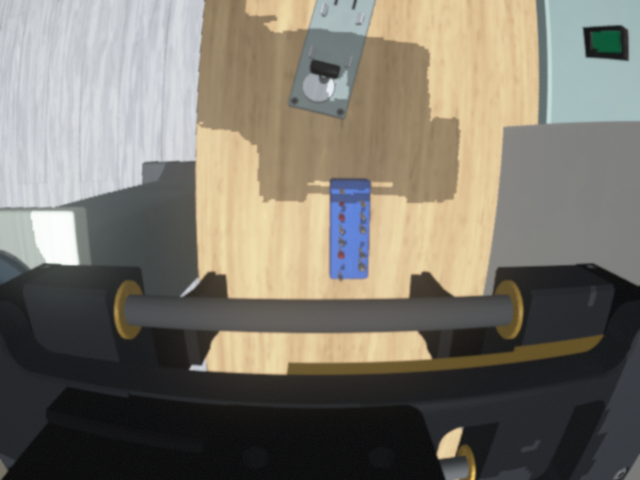

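The block is at (350,228), upright as seen and undistorted enough to measure. I fit its long edges: the right one is the top edge, the left one is the foot, seen obliquely.

```bash
cat >> h.py <<'E'
def block(im,p):
    h=cv2.cvtColor(im,cv2.COLOR_BGR2HSV);m=((h[...,0]>105)&(h[...,0]<130)&(h[...,1]>110)&(h[...,2]>50)).astype(np.uint8)
    m=cv2.morphologyEx(m,3,np.ones((5,5)));n,l,st,_=cv2.connectedComponentsWithStats(m)
    i=[j for j in range(1,n)if st[j,0]>250 and st[j,0]<450]; i=max(i,key=lambda j:st[j,4]);print(st[i]);b=l==i
    L=[];Rr=[]
    for v in range(st[i,1]+8,st[i,1]+st[i,3]-10):
        u=np.flatnonzero(b[v]);L.append((u[0]-.5,v));Rr.append((u[-1]+.5,v))
    for nm,E in(('L',L),('R',Rr)):
        for z in(0,.02):
            P=np.array([pt(p,*e,z,True)for e in E]);k=np.polyfit(P[:,1],P[:,0],1)
            print(nm,z,'x at y=.156',np.polyval(k,.156).round(4),'yaw',np.degrees(-np.arctan(k[0])).round(2))
    u=st[i,0]+st[i,2]/2
    for v in(st[i,1]-.5,st[i,1]+st[i,3]-.5):print('end',v,[pt(p,u,v,z,True).round(4)[1] for z in(0,.02)])
E
python3 -c "
from h import *
block(cv2.imread('pics/w1.png'),{'mtx':robot.camera_params('wrist')['mtx'],'origin':np.array([0.41840434,0.22330263,0.34254747]),'rotation':[0.99205772,0.02048749,0.00210768,0.1240859]})"
```

```text
[ 331  182   39   96 3107]
L 0 x at y=.156 0.4329 yaw 1.94
L 0.02 x at y=.156 0.4322 yaw 1.94
R 0 x at y=.156 0.4678 yaw 1.58
R 0.02 x at y=.156 0.465 yaw 1.58
end 181.5 [np.float64(0.1944), np.float64(0.1961)]
end 277.5 [np.float64(0.1009), np.float64(0.108)]
```

Request:
{"op": "apply_moves", "data": {"series": [[0.4,2.9,4,0,0,0.6,1],[0.4,2.9,8,0,0,0.6,1],[0.4,2.9,11,0,0,0.6,1],[0.4,2.9,13,0,0,0.6,1],[0.4,2.9,13,0,0,0.6,1]]}}

```text
time: 1.82
position: [0.4448, 0.1646, 0.0668]
tool_rot: [0.694, 0.72, -0.004, -0.003]
ft_force: [-0.5, 0.3, 0.3]
grip_width: 0.087
```

```bash
python3 -c "
from h import *
go([.449,.153,.022],1.8)
p=robot.camera_params('wrist');im=robot.camera('wrist')[:,:,::-1].copy()
cv2.imwrite('pics/w2.png',im);block(im,p);print(p['origin'],[pix(p,[.449,.153+d,.02],True).round() for d in(-.046,.046)]);go([.449,.153,.022],1.8)"
```

```text
t 1.82 pos [0.4448 0.1646 0.0668] yaw_y 2.15 tool z [-0.0095 -0.001  -1.    ] shift cm [-1.18  0.41  4.48] rz 0.35
[ 294  214   64   86 4318]
L 0 x at y=.156 0.4309 yaw 2.66
L 0.02 x at y=.156 0.4325 yaw 2.66
R 0 x at y=.156 0.4676 yaw 2.28
R 0.02 x at y=.156 0.4657 yaw 2.28
end 213.5 [np.float64(0.1943), np.float64(0.1979)]
end 299.5 [np.float64(0.1413), np.float64(0.1499)]
[0.44409296 0.23126179 0.20931101] [array([322., 364.]), array([329., 211.])]
t 1.87 pos [0.4461 0.1647 0.0687] yaw_y 2.15 tool z [-6.1e-03 -6.0e-04 -1.0e+00] shift cm [-1.18  0.27  4.67] rz 0.35
```

View pics/w2.png

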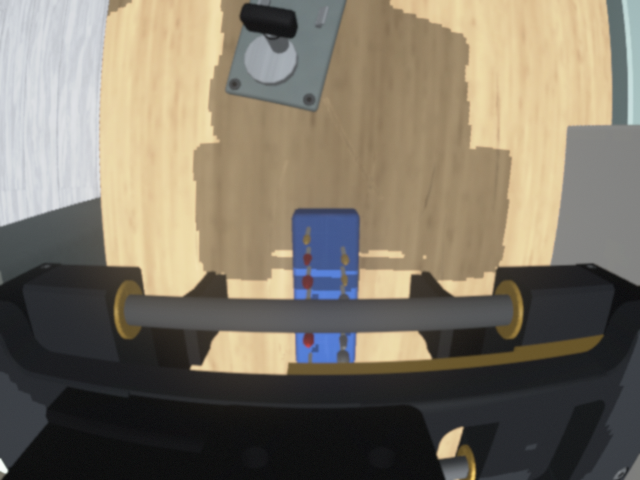

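Block centre is about (0.449, 0.152), yaw 2.3°. The tool's x axis points to +y, so I correct by −1.2 cm and go down.

Request:
{"op": "apply_moves", "data": {"series": [[-1.2,0.1,0,0,0,0,1],[-1.2,0.1,2,0,0,0,1],[-1.2,0.1,4,0,0,0,1],[-1.2,0.1,4,0,0,0,1],[-1.2,0.1,4,0,0,0,1]]}}

```text
time: 2.28
position: [0.4501, 0.1524, 0.0314]
tool_rot: [0.694, 0.72, 0.0, 0.0]
ft_force: [0.4, -0.4, 0.3]
grip_width: 0.0867
```

```bash
python3 -c "
from h import *
go([.449,.152,.022],2.3);print(robot.get_obs()['q'].round(2))"
```

```text
t 2.28 pos [0.4501 0.1524 0.0314] yaw_y 2.09 tool z [ 3.e-04  1.e-04 -1.e+00] shift cm [-0.03 -0.11  0.94] rz -0.21
[0.09 0.71 1.95 0.   0.47 0.05]
```

Request:
{"op": "apply_moves", "data": {"series": [[0,-0.1,0.85,0,0,0,1],[0,-0.1,0.85,0,0,0,0.6],[0,-0.1,0.85,0,0,0,0.3],[0,-0.1,0.85,0,0,0,0.3],[0,-0.1,0.85,0,0,0,0.3]], "newtons": 20}}

```text
time: 2.7
position: [0.4495, 0.1517, 0.0223]
tool_rot: [0.695, 0.719, 0.0, 0.0]
ft_force: [0.4, -0.5, 0.2]
grip_width: 0.0678
```

Request:
{"op": "apply_moves", "data": {"series": [[0,0,0,0,0,0,0.3],[0,0,0,0,0,0,0.3],[0,0,0,0,0,0,0.3]]}}

```text
time: 2.95
position: [0.4492, 0.1515, 0.0219]
tool_rot: [0.695, 0.719, 0.0, 0.0]
ft_force: [-0.2, 0.1, -0.6]
grip_width: 0.0484
```

Request:
{"op": "apply_moves", "data": {"series": [[0,0,0,0,0,0,0.3],[0,0,0,0,0,0,0.3],[0,0,0,0,0,0,0.3],[0,0,0,0,0,0,0.3]]}}

```text
time: 3.28
position: [0.4491, 0.1516, 0.0218]
tool_rot: [0.695, 0.719, -0.0, -0.0]
ft_force: [-0.7, -1.2, 0.7]
grip_width: 0.0359
```

Request:
{"op": "apply_moves", "data": {"series": [[0,0,-1,0,0,0,0.3],[0,0,-4,0,0,0,0.3],[0,0,-7.8,0,0,0,0.3],[0,0,-9.8,0,0,0,0.3],[0,0,-9.8,0,0,0,0.3]]}}

```text
time: 3.7
position: [0.4516, 0.1519, 0.1241]
tool_rot: [0.694, 0.719, 0.003, 0.003]
ft_force: [0.7, 0.6, -0.8]
grip_width: 0.0358
```

```bash
python3 -c "
from h import *
go([.496,-.09,.19],1.7)"
```

```text
t 3.7 pos [0.4516 0.1519 0.1241] yaw_y 2.03 tool z [ 8.8e-03  8.0e-04 -1.0e+00] shift cm [-24.33   3.64  -6.57] rz 0.33
```

Request:
{"op": "apply_moves", "data": {"series": [[-4,0.6,-3,0,0,0.3,0.3],[-8,1.2,-6.5,0,0,0.3,0.3],[-12,1.8,-6.5,0,0,0.3,0.3],[-16,2.4,-6.5,0,0,0.3,0.3],[-20,3.0,-6.5,0,0,0.3,0.3]]}}

```text
time: 4.12
position: [0.4838, -0.0358, 0.1854]
tool_rot: [0.696, 0.718, 0.0, 0.001]
ft_force: [0.4, 0.5, -1.2]
grip_width: 0.0358
```

Request:
{"op": "apply_moves", "data": {"series": [[-4,0.5,0,0,0,0,0.3],[-8,1,0,0,0,0,0.3],[-12,1.4,0,0,0,0,0.3],[-16,1.4,0,0,0,0,0.3],[-18,1.4,0,0,0,0,0.3]]}}

```text
time: 4.53
position: [0.5034, -0.2186, 0.1841]
tool_rot: [0.697, 0.717, -0.0, 0.001]
ft_force: [0.9, -0.2, -0.4]
grip_width: 0.0359
```

Request:
{"op": "apply_moves", "data": {"series": [[-2,0,0,0,0,0,0.3],[-2,0,0,0,0,0,0.3],[-2,0,0,0,0,0,0.3]]}}

```text
time: 4.78
position: [0.5029, -0.2342, 0.1837]
tool_rot: [0.697, 0.717, 0.0, -0.001]
ft_force: [0.3, 0.5, -1.7]
grip_width: 0.0359
```

```bash
python3 -c "
from h import *
go([.496,-.25,.19],1.7)
p=robot.camera_params('wrist');im=robot.camera('wrist')[:,:,::-1].copy()
np.save('p3.npy',p,allow_pickle=True);cv2.imwrite('pics/w3.png',im);print(p)
for q in([0,-29],[0,33],[0,-4]):print(pix(p,[.4957-q[1]*.029e-3,-.193+q[1]*1e-3,.01],True))
t=robot.camera('top')[:,:,::-1]
go([.496,-.25,.19],1.7)"
```

```text
t 4.78 pos [ 0.5029 -0.2342  0.1837] yaw_y 1.58 tool z [-0.0016  0.0016 -1.    ] shift cm [-1.56 -0.74 -0.63] rz -0.12
{'mtx': array([[371.64829954,   0.        , 318.09675026],
       [  0.        , 371.64829954, 241.17268416],
       [  0.        ,   0.        ,   1.        ]]), 'origin': array([ 0.5017411 , -0.16790957,  0.32634928]), 'rotation': array([9.92265610e-01, 1.36724883e-02, 8.99403374e-04, 1.23374279e-01])}
[310.9390114  211.98730106]
[310.63440022 139.73636303]
[310.79593451 183.11868209]
t 4.88 pos [ 0.5028 -0.2323  0.1839] yaw_y 1.73 tool z [-0.0021  0.0021 -1.    ] shift cm [-1.74 -0.73 -0.61] rz 0.03
```

View pics/w3.png

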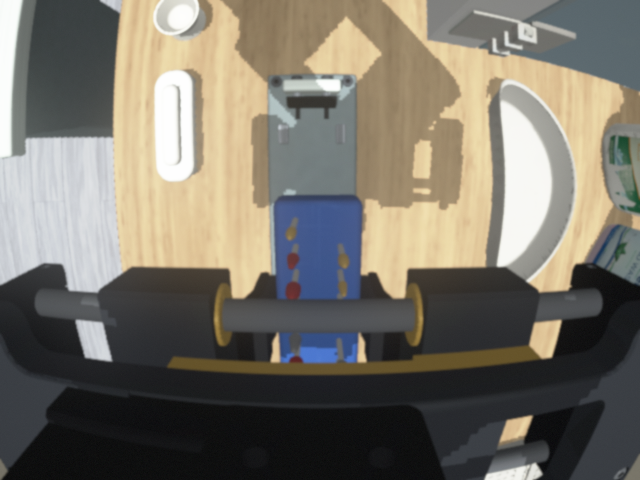

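This shows the whole upper nest: the stop at (312,85) with its black buffer to about row 108, the +33 guides at (284,132) and (341,132), and the held block's end at row 198. I measure the holder's axis and the block's pose in the hand from these.

Run:
```python
from h import *
p=np.load('p3.npy',allow_pickle=True).item();im=cv2.imread('pics/w3.png');h=cv2.cvtColor(im,cv2.COLOR_BGR2HSV)
def ed(rows,f,lo,hi,z):
    out=[]
    for v in rows:
        u=np.flatnonzero(f(h[v,lo:hi]))+lo
        out.append([pt(p,u[0]-.5,v,z,True),pt(p,u[-1]+.5,v,z,True)])
    return np.array(out)
def rep(n,E):
    for s in(0,1):
        k=np.polyfit(E[:,s,1],E[:,s,0],1);ym=E[:,s,1].mean();print(n,s,'x',np.polyval(k,ym).round(4),'at y',ym.round(4),'yaw',np.degrees(-np.arctan(k[0])).round(2))
    print('  centre',E.mean((0,1)).round(4),'w',(E[:,1,0]-E[:,0,0]).mean().round(4))
rep('bed',ed(range(125,185),lambda s:s[:,1]<85,240,390,.01))
rep('block',ed(range(215,260),lambda s:(s[:,0]>100)&(s[:,0]<130)&(s[:,1]>100),255,385,.182))
c=h[:,312]
print('rows sat/val col 300:');print([(v,int(h[v,300,1]),int(h[v,300,2])) for v in list(range(68,118))])
print([(v,int(h[v,320,0]),int(h[v,320,1]),int(h[v,320,2])) for v in range(188,206)])
cr=cv2.resize(im[65:215,255:375],None,fx=4.6,fy=4,interpolation=2);cv2.imwrite('pics/crop3.png',cr)
```

```text
bed 0 x 0.434 at y -0.1731 yaw 0.45
bed 1 x 0.5623 at y -0.1698 yaw 2.58
  centre [ 0.4982 -0.1715  0.01  ] w 0.1283
block 0 x 0.4856 at y -0.2031 yaw 1.83
block 1 x 0.5191 at y -0.2022 yaw 1.26
  centre [ 0.5023 -0.2027  0.182 ] w 0.0335
rows sat/val col 300:
[(68, 83, 154), (69, 81, 154), (70, 81, 154), (71, 81, 154), (72, 79, 149), (73, 61, 138), (74, 26, 117), (75, 10, 103), (76, 9, 86), (77, 6, 79), (78, 5, 95), (79, 9, 138), (80, 10, 177), (81, 10, 198), (82, 10, 204), (83, 10, 205), (84, 10, 206), (85, 10, 209), (86, 10, 211), (87, 11, 214), (88, 11, 208), (89, 11, 192), (90, 11, 168), (91, 11, 141), (92, 8, 126), (93, 8, 124), (94, 8, 124), (95, 9, 115), (96, 6, 88), (97, 12, 65), (98, 26, 58), (99, 28, 54), (100, 32, 56), (101, 37, 55), (102, 36, 56), (103, 32, 56), (104, 32, 55), (105, 28, 55), (106, 31, 57), (107, 16, 64), (108, 9, 84), (109, 10, 99), (110, 15, 105), (111, 14, 106), (112, 15, 105), (113, 17, 106), (114, 17, 106), (115, 14, 107), (116, 14, 106), (117, 14, 107)]
[(188, 95, 24, 127), (189, 95, 24, 125), (190, 93, 22, 126), (191, 95, 22, 125), (192, 93, 22, 125), (193, 97, 27, 122), (194, 103, 36, 112), (195, 109, 70, 98), (196, 111, 98, 91), (197, 112, 104, 91), (198, 112, 103, 92), (199, 112, 106, 99), (200, 111, 114, 110), (201, 112, 116, 121), (202, 112, 122, 130), (203, 111, 126, 136), (204, 111, 129, 138), (205, 110, 131, 140)]
```

View pics/crop3.png

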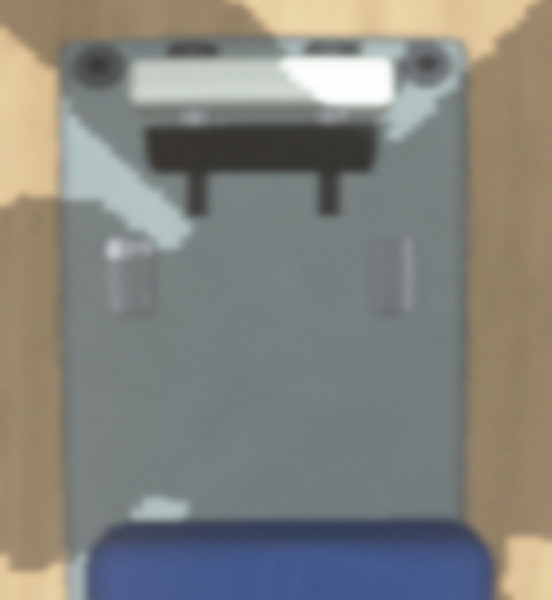

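Run:
```python
from h import *
p=np.load('p3.npy',allow_pickle=True).item()
f=lambda x,y,z:pt(p,255+(x+.5)/4.6-.5,65+(y+.5)/4-.5,z,True).round(4)[:2]
for n,a in dict(bedL=(63,300,.01),bedR=(466,300,.01),bedL2=(61,180,.01),bedR2=(465,180,.01),far1=(160,40,.01),far2=(400,40,.01),gL0=(107,275,.022),gL1=(155,275,.012),gR0=(373,275,.012),gR1=(414,275,.022),gtop=(395,236,.022),gbot=(395,315,.022),bufL=(147,150,.032),bufR=(376,150,.032),face=(262,171,.032),blkfaceTop=(290,545,.182),blkfaceBot=(290,522,.162)).items():print(n,f(*a))
```

```text
bedL [ 0.4589 -0.1604]
bedR [ 0.5329 -0.1586]
bedL2 [ 0.4579 -0.1346]
bedR2 [ 0.5319 -0.1329]
far1 [ 0.4753 -0.1039]
far2 [ 0.5192 -0.1029]
gL0 [ 0.4683 -0.1555]
gL1 [ 0.476 -0.155]
gR0 [ 0.5156 -0.154 ]
gR1 [ 0.5224 -0.1542]
gtop [ 0.5188 -0.1463]
gbot [ 0.5193 -0.1625]
bufL [ 0.4756 -0.1308]
bufR [ 0.5145 -0.1299]
face [ 0.4953 -0.1348]
blkfaceTop [ 0.5019 -0.1881]
blkfaceBot [ 0.5018 -0.1883]
```

Wrist-frame result: centreline x=0.4957 at y=−0.16, yaw 1.7°. The guides put the holder origin at y≈−0.187; the bed plate is not symmetric about it, and the top crop shows the same. So the nest is at (0.4966, −0.1913), the knob axis near (0.498, −0.249), and the buffer face at holder y≈+52 mm. The block sits centred on the TCP.

Request:
{"op": "apply_moves", "data": {"series": [[2,-0.3,0,0,0,0,0.3],[4.2,-0.5,0,0,0,0,0.3],[4.2,-0.5,2,0,0,0,0.3],[4.2,-0.5,5,0,0,0,0.3],[4.2,-0.5,8,0,0,0,0.3]]}}

```text
time: 5.3
position: [0.4981, -0.19, 0.105]
tool_rot: [0.695, 0.719, 0.0, 0.001]
ft_force: [-0.2, 0.4, -0.9]
grip_width: 0.0362
```

Request:
{"op": "apply_moves", "data": {"series": [[0,0,0,0,0,0,0.3],[0,0,0,0,0,0,0.3],[0,0,0,0,0,0,0.3]]}}

```text
time: 5.55
position: [0.498, -0.1914, 0.1056]
tool_rot: [0.696, 0.718, 0.0, 0.0]
ft_force: [0.9, -0.5, 0.3]
grip_width: 0.0357
```

```bash
python3 -c "
from h import *
for i in range(3):
    go([.4966,-.1913,.032],1.7);robot.camera('top')
p=robot.camera_params('wrist');im=robot.camera('wrist')[:,:,::-1].copy()
np.save('p4.npy',p,allow_pickle=True);cv2.imwrite('pics/w4.png',im)
cv2.imwrite('pics/w4c.png',cv2.resize(im[40:320,200:420],None,fx=2.6,fy=2.1,interpolation=2))"
```

```text
t 5.55 pos [ 0.498  -0.1914  0.1056] yaw_y 1.78 tool z [ 8.e-04 -4.e-04 -1.e+00] shift cm [ 0.02 -0.15  7.36] rz 0.08
t 5.6 pos [ 0.4985 -0.1919  0.1061] yaw_y 1.76 tool z [ 0.0023 -0.0014 -1.    ] shift cm [ 0.08 -0.2   7.41] rz 0.06
t 5.65 pos [ 0.4986 -0.1922  0.1064] yaw_y 1.75 tool z [ 0.0029 -0.0018 -1.    ] shift cm [ 0.11 -0.22  7.44] rz 0.05
```

View pics/w4c.png

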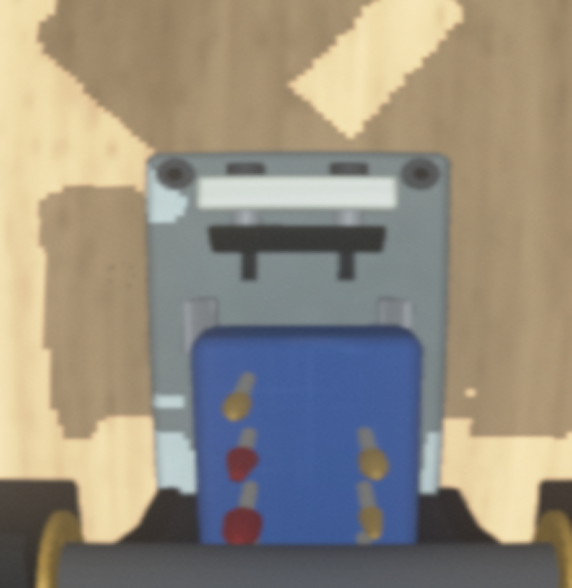

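Run:
```python
from h import *
p=np.load('p4.npy',allow_pickle=True).item();print(p['origin'].round(4))
f=lambda x,y,z:pt(p,200+(x+.5)/2.6-.5,40+(y+.5)/2.1-.5,z,True).round(4)[:2]
for n,a in dict(bedL=(151,300,.01),bedR=(446,300,.01),gL=(183,315,.022),gR=(411,315,.022),bufL=(209,236,.032),bufR=(385,236,.032),face=(298,252,.032),blL=(193,430,.104),blR=(419,430,.104),end=(306,340,.104),endb=(306,326,.084)).items():print(n,f(*a))
```

```text
[ 0.4965 -0.1256  0.2488]
bedL [ 0.4588 -0.1488]
bedR [ 0.5323 -0.1467]
gL [ 0.4684 -0.1519]
gR [ 0.5223 -0.1504]
bufL [ 0.4752 -0.1285]
bufR [ 0.5144 -0.1274]
face [ 0.4952 -0.1326]
blL [ 0.4802 -0.1646]
blR [ 0.5154 -0.1636]
end [ 0.4973 -0.1467]
endb [ 0.4973 -0.1466]
```

Request:
{"op": "apply_moves", "data": {"series": [[0.2,-0.2,2,0,0,0,0.3],[0.2,-0.2,4,0,0,0,0.3],[0.2,-0.2,5.2,0,0,0,0.3],[0.2,-0.2,5.7,0,0,0,0.3],[0.2,-0.2,5.7,0,0,0,0.3]]}}

```text
time: 6.17
position: [0.4952, -0.19, 0.0474]
tool_rot: [0.697, 0.718, -0.0, -0.0]
ft_force: [-0.1, -0.4, -0.2]
grip_width: 0.0355
```

Request:
{"op": "apply_moves", "data": {"series": [[0,0,0.3,0,0,0,0.3],[0,0,0.6,0,0,0,0.3],[0,0,0.9,0,0,0,0.3],[0,0,1.1,0,0,0,0.3],[0,0,1.1,0,0,0,0.3]]}}

```text
time: 6.58
position: [0.4954, -0.19, 0.0366]
tool_rot: [0.696, 0.718, -0.0, -0.0]
ft_force: [-0.1, 0.3, -1.3]
grip_width: 0.0359
```

```bash
python3 -c "
from h import *
for i in range(2):
    go([.4966,-.1913,.032],1.7);print(robot.get_obs()['ft_force'].round(2));robot.camera('top')"
```

```text
t 6.58 pos [ 0.4954 -0.19    0.0366] yaw_y 1.72 tool z [-1.e-04  0.e+00 -1.e+00] shift cm [-0.14  0.12  0.46] rz 0.02
[-0.07  0.26 -1.26]
t 6.63 pos [ 0.4954 -0.19    0.0366] yaw_y 1.71 tool z [-1.e-04  0.e+00 -1.e+00] shift cm [-0.14  0.12  0.46] rz 0.01
[-0.69 -0.16 -1.03]
```

Inside the guides with no side force. I lower the last few millimetres until contact, then release.

Request:
{"op": "apply_moves", "data": {"series": [[0,0.05,0.2,0,0,0,0.3],[0,0.05,0.35,0,0,0,0.3],[0,0.05,0.45,0,0,0,0.3],[0,0.05,0.48,0,0,0,0.3]]}}

```text
time: 7.02
position: [0.4959, -0.19, 0.0318]
tool_rot: [0.696, 0.718, -0.0, -0.0]
ft_force: [-0.3, 1.4, 2.6]
grip_width: 0.0357
```

Request:
{"op": "apply_moves", "data": {"series": [[0,0,0,0,0,0,0.65],[0,0,0,0,0,0,0.65],[0,0,0,0,0,0,0.65],[0,0,0,0,0,0,0.65],[0,0,0,0,0,0,0.65]]}}

```text
time: 7.43
position: [0.496, -0.19, 0.0318]
tool_rot: [0.696, 0.718, -0.0, 0.0]
ft_force: [-0.0, 0.8, -0.2]
grip_width: 0.0552
```

Request:
{"op": "apply_moves", "data": {"series": [[0,0,-1,0,0,0,0.65],[0,0,-4,0,0,0,0.7],[0,0,-8,0,0,0,0.8],[0,0,-12,0,0,0,0.9],[0,0,-15,0,0,0,1]]}}

```text
time: 7.85
position: [0.4964, -0.1902, 0.1853]
tool_rot: [0.696, 0.718, 0.0, 0.001]
ft_force: [-0.3, 0.1, 0.4]
grip_width: 0.0733
```

Request:
{"op": "apply_moves", "data": {"series": [[-1,0.2,0,0,0,-7,1],[-2,0.4,0,0,0,-14,1],[-3,0.4,0,0,0,-21,1],[-4,0.4,0,0,0,-28,1],[-5.8,0.4,0,0,0,-35,1]]}}

```text
time: 8.27
position: [0.5011, -0.2468, 0.1827]
tool_rot: [0.445, 0.895, 0.0, -0.0]
ft_force: [0.8, 0.3, 0.1]
grip_width: 0.0864
```

Request:
{"op": "apply_moves", "data": {"series": [[0,0,0,0,0,-7,1],[0,0,0,0,0,-14,1],[0,0,0,0,0,-21,1],[0,0,0,0,0,-28,1],[0,0,0,0,0,-35,1]]}}

```text
time: 8.68
position: [0.5014, -0.2477, 0.1825]
tool_rot: [0.156, 0.988, -0.0, 0.0]
ft_force: [0.3, 0.0, -0.4]
grip_width: 0.087
```

Request:
{"op": "apply_moves", "data": {"series": [[0,0,0,0,0,-7,1],[0,0,0,0,0,-14,1],[0,0,0,0,0,-20,1],[0,0,0,0,0,-20,1],[0,0,0,0,0,-20,1]]}}

```text
time: 9.1
position: [0.5015, -0.2477, 0.1824]
tool_rot: [-0.014, 1.0, -0.0, 0.0]
ft_force: [-0.7, 1.1, -0.2]
grip_width: 0.0871
```

```bash
python3 -c "
from h import *
go([.4983,-.249,.19],91.7);print(robot.get_obs()['q'].round(3))
p=robot.camera_params('wrist');im=robot.camera('wrist')[:,:,::-1].copy()
np.save('p5.npy',p,allow_pickle=True);cv2.imwrite('pics/w5.png',im);print(p['origin'])
print(pix(p,[.4983,-.249,.0975],True),pix(p,[.4966,-.1913,.03],True))"
```

```text
t 9.1 pos [ 0.5015 -0.2477  0.1824] yaw_y 91.55 tool z [ 3.e-04 -2.e-04 -1.e+00] shift cm [ 0.33 -0.12 -0.76] rz -0.15
[-0.659  0.517  1.658  0.     0.966 -2.256]
[ 0.43514666 -0.24980362  0.32487406]
[316.98658536 249.48576389] [387.65173798 227.21434483]
```

View pics/w5.png

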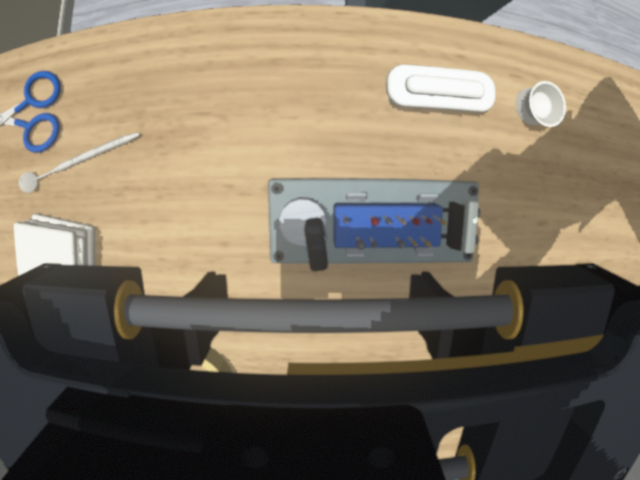

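The block lies in the nest between disc (303,220) and buffer (455,228), with the guides on both sides. The wing grip is at (316,245) against a predicted (317,249). I measure the wing.

Run:
```python
from h import *
p=np.load('p5.npy',allow_pickle=True).item();im=cv2.imread('pics/w5.png');g=im.max(2)
m=(g[205:262+20,295:340]<75).astype(np.uint8)
n,l,st,c=cv2.connectedComponentsWithStats(m);i=1+np.argmax(st[1:,4]);print(st[i],c[i]+[295,205])
b=l==i
for v in range(st[i,1],st[i,1]+st[i,3],4):
    u=np.flatnonzero(b[v]);print(v+205,u[0]+295,u[-1]+295,pt(p,u[0]+294.5,v+205,.0975,True).round(4)[:2],pt(p,u[-1]+295.5,v+205,.0975,True).round(4)[:2])
for n,q in dict(blkL=(333,226,.03),blkR=(443,226,.03),discR=(327,212,.027),buf=(448,226,.032),b1=(388,203,.01),b2=(388,251,.03)).items():print(n,pt(p,*q,True).round(4)[:2])
```

```text
[ 11  14  22  52 879] [315.9556314  244.41410694]
219 313 319 [ 0.4787 -0.2523] [ 0.4786 -0.248 ]
223 306 321 [ 0.4814 -0.2566] [ 0.4811 -0.2466]
227 306 322 [ 0.4839 -0.2566] [ 0.4836 -0.2459]
231 306 323 [ 0.4865 -0.2565] [ 0.4862 -0.2452]
235 306 324 [ 0.489  -0.2565] [ 0.4887 -0.2445]
239 307 323 [ 0.4916 -0.2558] [ 0.4913 -0.2451]
243 307 324 [ 0.4942 -0.2557] [ 0.4939 -0.2444]
247 307 325 [ 0.4968 -0.2557] [ 0.4965 -0.2436]
251 308 325 [ 0.4995 -0.255 ] [ 0.4992 -0.2436]
255 309 326 [ 0.5021 -0.2543] [ 0.5018 -0.2428]
259 309 326 [ 0.5048 -0.2543] [ 0.5045 -0.2428]
263 310 326 [ 0.5074 -0.2536] [ 0.5071 -0.2427]
267 311 325 [ 0.5101 -0.2529] [ 0.5099 -0.2432]
blkL [ 0.4969 -0.2363]
blkR [ 0.4939 -0.1433]
discR [ 0.4861 -0.2414]
buf [ 0.4934 -0.1395]
b1 [ 0.4794 -0.1884]
b2 [ 0.5168 -0.1895]
```

Wing centre is about (0.498, −0.2495) and its long axis lies at about +8.5° in the world (the top view shows the same tilt), so I aim the jaws at 98.5°.

Request:
{"op": "apply_moves", "data": {"series": [[0.35,-0.2,2,0,0,-5,0.7],[0.35,-0.2,5,0,0,-7,0.6],[0.35,-0.2,7.5,0,0,-7,0.5],[0.35,-0.2,8.5,0,0,-7,0.5],[0.35,-0.2,8.5,0,0,-7,0.5]], "newtons": 10}}

```text
time: 9.57
position: [0.4967, -0.2488, 0.0946]
tool_rot: [-0.075, 0.997, 0.002, -0.002]
ft_force: [-0.4, -0.2, -0.4]
grip_width: 0.0614
```

Request:
{"op": "apply_moves", "data": {"series": [[0,0,0.4,0,0,0,0.4],[0,0,0.9,0,0,0,0.4],[0,0,0.9,0,0,0,0.4]]}}

```text
time: 9.82
position: [0.4986, -0.2502, 0.0883]
tool_rot: [-0.076, 0.997, -0.0, 0.0]
ft_force: [-1.1, 0.2, -0.2]
grip_width: 0.0417
```

```bash
python3 -c "
from h import *
go([.498,-.2495,.088],98.5);o=robot.get_obs();print(o['grip_width'],o['moment'].round(3),o['ft_force'].round(2),o['q'].round(3))
p=robot.camera_params('wrist');im=robot.camera('wrist')[:,:,::-1].copy()
cv2.imwrite('pics/w6.png',im);print(pix(p,[.498,-.2495,.0975],True))
g=im.max(2);print([''.join('#' if x<75 else '.' for x in g[v,270:380:2]) for v in range(300,380,6)])"
```

```text
t 9.82 pos [ 0.4986 -0.2502  0.0883] yaw_y 98.7 tool z [ 1.e-03 -8.e-04 -1.e+00] shift cm [0.05 0.08 0.03] rz 0.2
0.04173490800755301 [0.005 0.039 0.05 ] [-1.07  0.19 -0.19] [-0.665  0.661  1.725 -0.     0.753 -2.388]
[321.27908724 319.60686571]
['########.##.......#################.##.################', '.......................................................', '.......................................................', '.......................................................', '.......................................................', '.......................................................', '...................##############.................#####', '....................############...................####', '...................................................####', '....................................................###', '.....................................................##', '.......................................................', '.......................................................', '#######################################################']
```

Now I close gently, watching the side force.

Request:
{"op": "apply_moves", "data": {"series": [[0,0,0,0,0,0,0.08],[0,0,0,0,0,0,0.08],[0,0,0,0,0,0,0.08],[0,0,0,0,0,0,0.08],[0,0,0,0,0,0,0.08]]}}

```text
time: 10.28
position: [0.4982, -0.2494, 0.0881]
tool_rot: [-0.076, 0.997, 0.0, 0.0]
ft_force: [-0.3, 1.5, 3.3]
grip_width: 0.0129
```

Request:
{"op": "apply_moves", "data": {"series": [[0,0,0,0,0,0,0.08],[0,0,0,0,0,0,0.08]]}}

```text
time: 10.45
position: [0.4982, -0.2494, 0.0881]
tool_rot: [-0.076, 0.997, 0.0, 0.0]
ft_force: [1.3, 3.2, 4.5]
grip_width: 0.0125
```

```bash
cat >> h.py <<'E'
def st():
    o=robot.get_obs();y=R.from_quat(o['tool_rot']).apply([0,1,0]);print('t',round(o['time'],2),o['position'].round(4),'yaw',np.degrees(np.arctan2(y[1],y[0])).round(2),'w',round(o['grip_width'],4),'M',o['moment'].round(3),'F',o['ft_force'].round(1),'q6',round(o['q'][5],3),'tau6',o['joint_torque'][5].round(3))
E
python3 -c "
from h import *
st();robot.camera('top');st()"
```

```text
t 10.45 [ 0.4982 -0.2494  0.0881] yaw 98.7 w 0.0125 M [ 0.495 -0.04  -0.021] F [1.3 3.2 4.5] q6 -2.388 tau6 -0.011
t 10.5 [ 0.4982 -0.2494  0.0881] yaw 98.71 w 0.0128 M [ 0.594  0.007 -0.036] F [0.6 2.7 4.5] q6 -2.388 tau6 -0.011
```

Request:
{"op": "apply_moves", "data": {"series": [[0,0,0,0,0,0,0.08],[0,0,0,0,0,2,0.08],[0,0,0,0,0,5,0.08],[0,0,0,0,0,8,0.08],[0,0,0,0,0,10,0.08]], "newtons": 50}}

```text
time: 10.92
position: [0.4982, -0.2494, 0.0881]
tool_rot: [0.012, 1.0, 0.0, -0.0]
ft_force: [1.2, 3.2, 5.3]
grip_width: 0.012
```

```bash
python3 -c "
from h import *
st()"
```

```text
t 10.92 [ 0.4982 -0.2494  0.0881] yaw 88.65 w 0.012 M [ 0.584 -0.038  0.246] F [1.2 3.2 5.3] q6 -2.212 tau6 0.06
```

Request:
{"op": "apply_moves", "data": {"series": [[0,0,0,0,0,4,0.08],[0,0,0,0,0,8,0.08],[0,0,0,0,0,12,0.08],[0,0,0,0,0,16,0.08],[0,0,0,0,0,20,0.08]]}}

```text
time: 11.33
position: [0.4982, -0.2495, 0.0881]
tool_rot: [0.186, 0.983, 0.0, -0.0]
ft_force: [-0.4, 3.2, 5.0]
grip_width: 0.0117
```

```bash
python3 -c "
from h import *
st()"
```

```text
t 11.33 [ 0.4982 -0.2495  0.0881] yaw 68.59 w 0.0117 M [ 0.488 -0.012  0.228] F [-0.4  3.2  5. ] q6 -1.862 tau6 -0.304
```

Mz ≈ 0.24 N m, the free friction, so the wing is tracking. Turned 30° so far; I continue.

Request:
{"op": "apply_moves", "data": {"series": [[0,0,0,0,0,3,0.08],[0,0,0,0,0,6,0.08],[0,0,0,0,0,9,0.08],[0,0,0,0,0,12,0.08],[0,0,0,0,0,15,0.08]]}}

```text
time: 11.75
position: [0.4982, -0.2496, 0.0881]
tool_rot: [0.312, 0.95, 0.0, -0.0]
ft_force: [0.5, 3.1, 4.6]
grip_width: 0.0117
```

```bash
python3 -c "
from h import *
st()"
```

```text
t 11.75 [ 0.4982 -0.2496  0.0881] yaw 53.64 w 0.0117 M [ 0.495 -0.003  0.219] F [0.5 3.1 4.6] q6 -1.601 tau6 -0.168
```

Request:
{"op": "apply_moves", "data": {"series": [[0,0,0,0,0,2,0.08],[0,0,0,0,0,4,0.08],[0,0,0,0,0,6,0.08],[0,0,0,0,0,8,0.08],[0,0,0,0,0,10,0.08]]}}

```text
time: 12.17
position: [0.4981, -0.2497, 0.0881]
tool_rot: [0.393, 0.919, -0.0, -0.0]
ft_force: [-0.7, 3.5, 5.1]
grip_width: 0.0123
```

```bash
python3 -c "
from h import *
st()"
```

```text
t 12.17 [ 0.4981 -0.2497  0.0881] yaw 43.7 w 0.0123 M [0.399 0.011 0.266] F [-0.7  3.5  5.1] q6 -1.428 tau6 -0.011
```

Request:
{"op": "apply_moves", "data": {"series": [[0,0,0,0,0,1,0.08],[0,0,0,0,0,2,0.08],[0,0,0,0,0,3,0.08],[0,0,0,0,0,4,0.08],[0,0,0,0,0,5,0.08]]}}

```text
time: 12.58
position: [0.4981, -0.2497, 0.0881]
tool_rot: [0.432, 0.902, -0.0, -0.0]
ft_force: [-0.3, 2.7, 4.5]
grip_width: 0.0118
```

```bash
python3 -c "
from h import *
st()"
```

```text
t 12.58 [ 0.4981 -0.2497  0.0881] yaw 38.75 w 0.0118 M [0.382 0.062 0.21 ] F [-0.3  2.7  4.5] q6 -1.341 tau6 0.125
```

Request:
{"op": "apply_moves", "data": {"series": [[0,0,0,0,0,1,0.08],[0,0,0,0,0,2,0.08],[0,0,0,0,0,3,0.08],[0,0,0,0,0,4,0.08],[0,0,0,0,0,5,0.08]]}}

```text
time: 13.0
position: [0.4981, -0.2497, 0.0881]
tool_rot: [0.471, 0.882, -0.0, -0.0]
ft_force: [-0.2, 2.8, 5.7]
grip_width: 0.012
```

```bash
python3 -c "
from h import *
st()"
```

```text
t 13.0 [ 0.4981 -0.2497  0.0881] yaw 33.75 w 0.012 M [0.449 0.07  0.278] F [-0.2  2.8  5.7] q6 -1.254 tau6 0.125
```

Request:
{"op": "apply_moves", "data": {"series": [[0,0,0,0,0,1,0.08],[0,0,0,0,0,2,0.08],[0,0,0,0,0,3,0.08],[0,0,0,0,0,4,0.08]]}}

```text
time: 13.33
position: [0.4981, -0.2498, 0.0881]
tool_rot: [0.502, 0.865, -0.0, -0.0]
ft_force: [0.2, 3.0, 5.0]
grip_width: 0.0117
```

```bash
cat >> h.py <<'E'
def av(n=5):
    m=[]
    for i in range(n):
        m.append(robot.get_obs()['moment'][2]);robot.camera('side')
    print('Mz',np.mean(m).round(3),np.round(m,3))
    st()
E
python3 -c "
from h import *
av()"
```

```text
Mz 0.22 [0.27  0.243 0.196 0.222 0.168]
t 13.58 [ 0.4981 -0.2497  0.0881] yaw 29.78 w 0.0115 M [0.43  0.007 0.193] F [-0.2  2.5  5.1] q6 -1.185 tau6 0.202
```

Request:
{"op": "apply_moves", "data": {"series": [[0,0,0,0,0,1,0.08],[0,0,0,0,0,2,0.08],[0,0,0,0,0,3,0.08],[0,0,0,0,0,4,0.08]]}}

```text
time: 13.92
position: [0.4981, -0.2498, 0.0881]
tool_rot: [0.532, 0.847, -0.0, -0.0]
ft_force: [0.1, 2.1, 5.0]
grip_width: 0.0119
```

```bash
python3 -c "
from h import *
av(3)"
```

```text
Mz 0.281 [0.325 0.251 0.267]
t 14.07 [ 0.4981 -0.2498  0.0881] yaw 25.78 w 0.0121 M [0.378 0.083 0.228] F [-0.5  3.5  5.6] q6 -1.115 tau6 0.213
```

Request:
{"op": "apply_moves", "data": {"series": [[0,0,0,0,0,1,0.08],[0,0,0,0,0,2,0.08],[0,0,0,0,0,3,0.08],[0,0,0,0,0,4,0.08]]}}

```text
time: 14.4
position: [0.4981, -0.2498, 0.0881]
tool_rot: [0.561, 0.828, -0.0, -0.0]
ft_force: [-1.0, 2.0, 5.5]
grip_width: 0.0118
```

```bash
python3 -c "
from h import *
av(3)"
```

```text
Mz 0.254 [0.333 0.26  0.168]
t 14.55 [ 0.498  -0.2498  0.0881] yaw 21.79 w 0.0116 M [0.385 0.119 0.188] F [-0.9  2.6  5.2] q6 -1.045 tau6 0.214
```

Request:
{"op": "apply_moves", "data": {"series": [[0,0,0,0,0,1,0.08],[0,0,0,0,0,2,0.08],[0,0,0,0,0,3,0.08],[0,0,0,0,0,4,0.08]]}}

```text
time: 14.88
position: [0.498, -0.2498, 0.0881]
tool_rot: [0.589, 0.808, -0.0, -0.0]
ft_force: [-0.0, 3.2, 6.5]
grip_width: 0.0117
```

```bash
python3 -c "
from h import *
av(5)"
```

```text
Mz 0.22 [0.27  0.218 0.193 0.232 0.186]
t 15.13 [ 0.498  -0.2498  0.0881] yaw 17.79 w 0.0118 M [0.396 0.063 0.16 ] F [-0.7  3.1  4.7] q6 -0.975 tau6 0.205
```

Request:
{"op": "apply_moves", "data": {"series": [[0,0,0,0,0,1,0.08],[0,0,0,0,0,2,0.08],[0,0,0,0,0,3,0.08],[0,0,0,0,0,4,0.08]]}}

```text
time: 15.47
position: [0.498, -0.2498, 0.0881]
tool_rot: [0.617, 0.787, -0.0, -0.0]
ft_force: [-0.4, 2.8, 4.8]
grip_width: 0.0117
```

```bash
python3 -c "
from h import *
av(4)"
```

```text
Mz 0.244 [0.293 0.249 0.249 0.186]
t 15.67 [ 0.498  -0.2498  0.0881] yaw 13.79 w 0.0115 M [0.365 0.106 0.241] F [-0.8  1.2  5.6] q6 -0.905 tau6 0.206
```

Request:
{"op": "apply_moves", "data": {"series": [[0,0,0,0,0,1,0.08],[0,0,0,0,0,2,0.08],[0,0,0,0,0,3,0.08],[0,0,0,0,0,4,0.08]]}}

```text
time: 16.0
position: [0.498, -0.2498, 0.0881]
tool_rot: [0.644, 0.765, -0.0, -0.0]
ft_force: [-0.4, 3.2, 5.1]
grip_width: 0.0121
```

```bash
python3 -c "
from h import *
av(4)
im=robot.camera('wrist')[:,:,::-1];cv2.imwrite('pics/w7.png',im)"
```

```text
Mz 0.242 [0.281 0.276 0.184 0.225]
t 16.2 [ 0.498  -0.2498  0.0881] yaw 9.79 w 0.0116 M [0.33  0.1   0.262] F [-2.   2.3  4.8] q6 -0.836 tau6 0.206
```

View pics/w7.png

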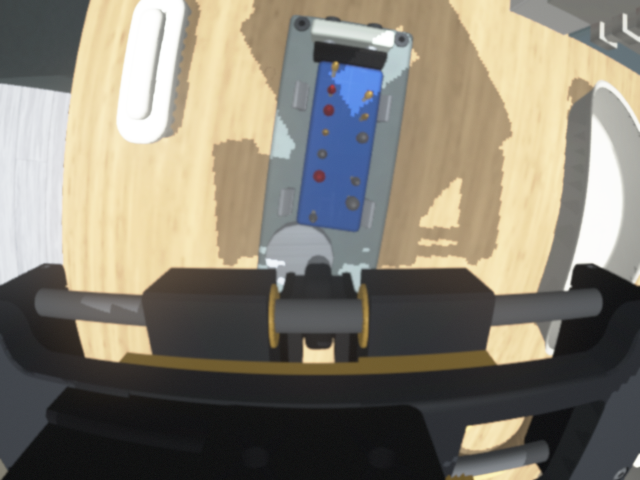

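The disc (298,250) has pushed the block, and its far end (350,65) is at or near the buffer. Now small steps.

Request:
{"op": "apply_moves", "data": {"series": [[0,0,0,0,0,1,0.08],[0,0,0,0,0,2,0.08],[0,0,0,0,0,2,0.08]]}}

```text
time: 16.5
position: [0.498, -0.2498, 0.0881]
tool_rot: [0.658, 0.753, -0.0, -0.0]
ft_force: [0.1, 1.8, 5.3]
grip_width: 0.0112
```

```bash
python3 -c "
from h import *
av(4)"
```

```text
Mz 0.218 [0.221 0.252 0.229 0.171]
t 16.7 [ 0.498  -0.2498  0.0881] yaw 7.79 w 0.012 M [0.348 0.125 0.215] F [0.  2.3 5.4] q6 -0.801 tau6 0.207
```

Request:
{"op": "apply_moves", "data": {"series": [[0,0,0,0,0,1,0.08],[0,0,0,0,0,2,0.08],[0,0,0,0,0,3,0.08],[0,0,0,0,0,3,0.08]]}}

```text
time: 17.03
position: [0.498, -0.2498, 0.0881]
tool_rot: [0.677, 0.736, -0.0, -0.0]
ft_force: [-0.1, 2.5, 5.2]
grip_width: 0.0119
```

```bash
python3 -c "
from h import *
av(4)"
```

```text
Mz 0.194 [0.203 0.121 0.223 0.23 ]
t 17.23 [ 0.4979 -0.2498  0.0881] yaw 4.79 w 0.0119 M [0.291 0.184 0.22 ] F [-1.1  2.6  5.1] q6 -0.748 tau6 0.207
```

Request:
{"op": "apply_moves", "data": {"series": [[0,0,0,0,0,1,0.08],[0,0,0,0,0,2,0.08],[0,0,0,0,0,3,0.08],[0,0,0,0,0,3,0.08]]}}

```text
time: 17.57
position: [0.4979, -0.2498, 0.0881]
tool_rot: [0.696, 0.718, -0.0, -0.0]
ft_force: [-1.0, 2.4, 5.0]
grip_width: 0.0117
```

```bash
python3 -c "
from h import *
av(4)"
```

```text
Mz 0.201 [0.217 0.251 0.142 0.195]
t 17.77 [ 0.4979 -0.2498  0.0882] yaw 1.79 w 0.012 M [0.279 0.175 0.249] F [-1.2  2.3  5. ] q6 -0.696 tau6 0.208
```

Request:
{"op": "apply_moves", "data": {"series": [[0,0,0,0,0,1,0.08],[0,0,0,0,0,2,0.08],[0,0,0,0,0,3,0.08],[0,0,0,0,0,3,0.08]]}}

```text
time: 18.1
position: [0.4979, -0.2498, 0.0881]
tool_rot: [0.715, 0.699, -0.0, -0.0]
ft_force: [-0.9, 1.7, 6.0]
grip_width: 0.0117
```

```bash
python3 -c "
from h import *
av(4)"
```

```text
Mz 0.222 [0.203 0.231 0.225 0.229]
t 18.3 [ 0.4979 -0.2498  0.0881] yaw -1.21 w 0.0118 M [0.379 0.211 0.251] F [-0.4  2.2  4.5] q6 -0.644 tau6 0.208
```

Request:
{"op": "apply_moves", "data": {"series": [[0,0,0,0,0,1,0.08],[0,0,0,0,0,2,0.08],[0,0,0,0,0,3,0.08],[0,0,0,0,0,3,0.08]]}}

```text
time: 18.63
position: [0.4979, -0.2498, 0.0881]
tool_rot: [0.732, 0.681, -0.0, -0.0]
ft_force: [-0.9, 2.9, 5.4]
grip_width: 0.0118
```

```bash
python3 -c "
from h import *
av(4)"
```

```text
Mz 0.407 [0.375 0.413 0.459 0.382]
t 18.83 [ 0.4979 -0.2498  0.0881] yaw -4.14 w 0.012 M [0.299 0.178 0.422] F [-0.9  2.2  5. ] q6 -0.592 tau6 0.41
```

Contact: Mz and tau6 rose by 0.2 N m. I go on in 1° steps and use the slope to fix the contact angle.

Request:
{"op": "apply_moves", "data": {"series": [[0,0,0,0,0,0.5,0.08],[0,0,0,0,0,1,0.08],[0,0,0,0,0,1,0.08]]}}

```text
time: 19.08
position: [0.4979, -0.2499, 0.0881]
tool_rot: [0.738, 0.675, -0.001, -0.0]
ft_force: [-1.1, 2.3, 4.6]
grip_width: 0.0123
```

```bash
python3 -c "
from h import *
av(4)"
```

```text
Mz 0.506 [0.462 0.487 0.525 0.552]
t 19.28 [ 0.4979 -0.2499  0.0881] yaw -5.11 w 0.012 M [0.343 0.17  0.534] F [-1.   3.1  5.6] q6 -0.575 tau6 0.502
```

Request:
{"op": "apply_moves", "data": {"series": [[0,0,0,0,0,0.5,0.08],[0,0,0,0,0,1,0.08],[0,0,0,0,0,1,0.08]]}}

```text
time: 19.53
position: [0.4978, -0.2499, 0.0881]
tool_rot: [0.744, 0.668, -0.001, -0.0]
ft_force: [-1.3, 2.9, 5.0]
grip_width: 0.0116
```

```bash
python3 -c "
from h import *
av(4)"
```

```text
Mz 0.568 [0.595 0.49  0.594 0.593]
t 19.73 [ 0.4978 -0.2499  0.0881] yaw -6.09 w 0.012 M [0.286 0.197 0.613] F [-0.8  2.6  6.1] q6 -0.558 tau6 0.585
```

Slope is about 0.09 N m/deg and contact yaw about −2.0°, so I am 4.1° (0.072 rad) in, at roughly 9 to 14 N. Adding 0.9° gives about 14 N at the peak, to allow for the easing on release. Then I let go.

Request:
{"op": "apply_moves", "data": {"series": [[0,0,0,0,0,0.5,0.08],[0,0,0,0,0,0.9,0.08],[0,0,0,0,0,0.9,0.08]]}}

```text
time: 19.98
position: [0.4978, -0.2499, 0.0881]
tool_rot: [0.749, 0.663, -0.001, -0.0]
ft_force: [-0.1, 2.6, 5.7]
grip_width: 0.0115
```

```bash
python3 -c "
from h import *
av(3)"
```

```text
Mz 0.64 [0.659 0.675 0.585]
t 20.13 [ 0.4979 -0.2499  0.0881] yaw -6.97 w 0.0123 M [0.244 0.138 0.687] F [-0.5  1.6  5.1] q6 -0.542 tau6 0.639
```

Request:
{"op": "apply_moves", "data": {"series": [[0,0,0,0,0,0,0.5],[0,0,0,0,0,0,0.5],[0,0,0,0,0,0,0.5],[0,0,0,0,0,0,0.5],[0,0,0,0,0,0,0.5]]}}

```text
time: 20.55
position: [0.4982, -0.2502, 0.0876]
tool_rot: [0.75, 0.661, -0.0, 0.0]
ft_force: [-0.1, 0.7, 0.3]
grip_width: 0.0368
```

Request:
{"op": "apply_moves", "data": {"series": [[0,0,-1,0,0,0,0.5],[0,0,-4,0,0,0,0.5],[0,0,-8,0,0,0,0.5],[0,0,-10,0,0,0,0.5],[0,0,-10,0,0,0,0.5]]}}

```text
time: 20.97
position: [0.501, -0.252, 0.1934]
tool_rot: [0.75, 0.661, 0.001, 0.006]
ft_force: [0.6, 0.1, 0.0]
grip_width: 0.0434
```

```bash
python3 -c "
from h import *
st()
im=robot.camera('wrist')[:,:,::-1];cv2.imwrite('pics/w8.png',im)"
```

```text
t 20.97 [ 0.501  -0.252   0.1934] yaw -7.18 w 0.0434 M [-0.113  0.044  0.035] F [0.6 0.1 0. ] q6 -0.54 tau6 -0.005
```

View pics/w8.png

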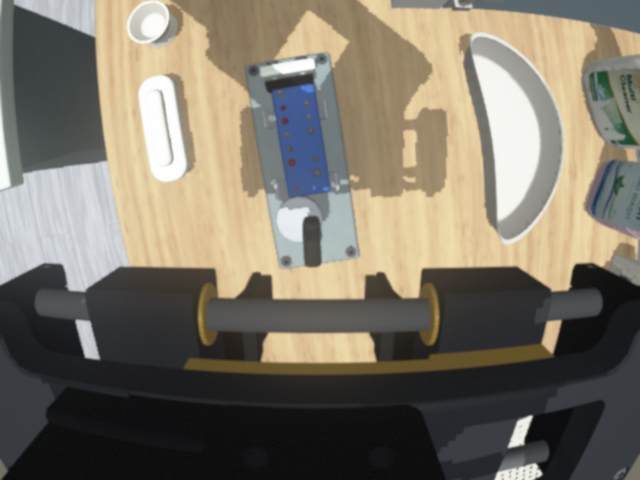

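The block sits between the guides with the disc (298,220) on its near end and the buffer (290,83) at its far end. The wing has stayed where I left it and the gripper is clear. Handing in.

```bash
python3 -c "
from h import *
st();print(robot.hand_in())"
```

```text
t 21.02 [ 0.4998 -0.2511  0.1911] yaw -7.18 w 0.0431 M [-0.075  0.043  0.003] F [ 0.5 -0.6 -0.2] q6 -0.54 tau6 0.001
the job is handed in; nothing more can be done
None
```

The blue bur block is in the nest of the larger holder, clamped against the end stop, and the job is handed in at 21 s of the 72 s allowed. The clamping force is only an estimate.

- **Placing:** The block met the bed with about 2.6 N and no notable side force. The last wrist picture shows it between the guides, with the disc on its near end and the buffer at its far end. The gripper is clear, and nothing else was touched.
- **Clamping:** I turned the knob about 106° clockwise in all. The load began at about 100°, and I went about 5° (0.087 rad) past that.
- **Force left:** Holding moment rose from about 0.21 to 0.64 N m, which I read as roughly 14 N at the peak (10.5–17.5 N by the stated stiffness). After easing on release I expect about 9–14 N, with outer limits of 7–17.5 N. I did not grip the knob again to check.

**Checks that disagreed:**
- The top and wrist cameras differed by about 4 mm along y, so I worked in the wrist camera's frame.
- I first measured the buffer face at holder y of about +52 mm. The contact angle points to about +55 to +56 mm.
- The wing grip stood about 7° off square at the start, so I turned the jaws to match.

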